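Open the ratchet core clamp

ROBOT

A 6-joint arm with a two-finger parallel gripper is mounted at the origin on the work surface. World frame = base frame: x ahead of the robot, y to its left, z up, the work surface at z = 0. Lengths are in m, angles in rad, forces in N, time in s.
With the tool pointing down it reaches from about 0.25 to 0.775 m from the base axis. Payload 8.9 kg.
Tool frame: the origin (TCP) lies on the centre line of the jaws, within the pads' length; the fingertips stand 14 mm ahead of it and the grasp point (between the pads) lies 5 mm behind it (ctrl.tip_reach is the distance from the TCP to the fingertips, in m); z points along the fingers, y is the line along which they close (so a half turn about z gives the same grasp; the last joint's range is limited). The gripper opens to 85 mm and grips with 20 to 120 N. Pads are 22 mm wide; open, the fingers measure 114 mm over their backs; the gripper's body (76 mm by 85 mm) begins 54 mm behind the grasp point. The pads swing forward as they close: fully open they stand 13 mm farther back than shut.
Start: joints at [1.193, 0.291, -0.153, 1.127, 0, 1.431], TCP at [0.124, 0.51, 0.245] pointing down, gripper open.
Joint ranges: [-2.52, 2.52], [-0.91, 1.74], [-1.3, 1.37], [-1.96, 2.02], [-1.52, 1.47], [-3.14, 3.14]. Speed limits (rad/s): [2.22, 2.22, 2.79, 3.14, 3.14, 3.14].

INTERFACE

Orientations are given as [roll, pitch, yaw] about the fixed x, y, z axes, in that order (R = Rz(yaw) Ry(pitch) Rx(roll)).
In Python, from plant import readout, eyes, ticket, ctrl gives the robot as it stands. The module is installed in compiled form; this text tells all that it offers.
- The arm moves only by the tool step_arm, never from a script. Its argument "commands" is a list of rows, each a list of 7 numbers: the turn, a rotation vector about the tool's x, y, z each as a share of 60 degrees, from -1 to 1, then the shift along the tool's x, y, z each as a share of 20 mm, from -1 to 1, then the opening, from 0 (shut) to 1 (fully open). A call has 1 to 5 rows; each row shifts and turns the commanded pose from where the row before left it, along the tool's axes as they then stand; what a row does not reach is not made up. A row lasts 1/12 s, in which the tool goes at most 41.7 mm and 7.16 degrees, less where a joint would pass 70% of its speed; a pose out of reach is approached as far as the arm can. A call with a number of a shift or a turn outside -1 to 1 is refused whole. A call with a gripper value outside its range is refused whole. The fingers move at their own pace and stop on an object; "newtons" is the grip in N (left out, the last holds). Time passes only in rows, so rows that do not move let the fingers close. It gives the time, the measured TCP pose, the force, the opening and the grip force at its end, in the units of the state.
- readout.state(): the state, without advancing time (a new reading comes with each control period).
- eyes.camera(name): name is "scene" or "top" or "wrist"; returns a dict with "pixels" (480x640x3 uint8, red, green, blue), "mtx" (3x3 intrinsics, pixels), "R" (3x3) and "t" (3): a world point X has camera coordinates R X + t; the wrist camera has in their place "hand_eye" (4x4, takes a point from camera to tool coordinates, whose origin is the TCP and whose axes are the flange's). Camera axes: x right, y down, z forward; pixel columns grow to the right and rows downward; lengths in m; the calibration is good to about 2 mm. A picture is of the moment at which its call begins: read the wrist's pose just before it. There is no depth.
- ticket.hand_in(): hands the job in; it is judged then, once.
The state is a dict: "time_s": time; "joint_positions": joint angles; "joint_velocities": joint speeds; "joint_efforts": joint torques, N m; "tcp_pos": TCP position; "tool_rot": TCP orientation; "wrist_force": force on the tool from outside, world axes, zero at the start; "wrist_torque": the same for the moment, N m; "opening": opening from 0.0 (shut) to 1.0 (fully open); "gripper_force": force on a finger pad.
Only numpy, scipy, OpenCV 4.12 (cv2) and the standard library are available. Lean on these libraries where they do the work, as an engineer would, in place of code of your own. Each camera call takes 0.05 s, during which the arm holds its last target. There are 200 camera calls.

TASK

Open the core clamp: with a fingertip press the red release pad in the blue sliding jaw, keep it pressed and push the jaw back along its bar, away from the rock core, until it is fully home against the yellow end stop, then lift the fingertip straight off so that the pad springs up. Grasp and lift nothing: leave the rock core standing where it is in the clamp, and do not disturb the other things on the bench.

Things in the scene. Friction and masses are not known exactly. Their poses are not given: they have to be found in the camera images.
- clamp: Ratchet clamp for rock cores, fixed to the bench, 345 mm long (own y), 120 wide (own x), 94 high. Origin: on the bench under the bar, about mid-length. z up, y along the bar: blue fixed jaw at the -y end (y -166 to -138 mm), next to it the core on a bed 44 mm high, then the sliding jaw, and the yellow end stop (62 mm high, y 147 to 164 mm). The jaw opens towards +y
- jaw (a joint): Travel of the blue sliding jaw along clamp +y (m): 0 closed (about 2 mm off the core), 0.12 fully open, home at the end stop. The ratchet blocks +y at the next tooth (10 mm pitch) unless the red pad is held at least 4.5 mm down; then it slides against 2 to 3 N. It stays where it is left, but can always be moved towards the core: a finger drawn back while still pressing the pad drags it back
- push_wall (a point): Centre of the inner face (towards the pad) of the push wall on the sliding jaw, the upright wall 90 mm wide, 14 mm thick, top 96 mm above the bench, on the end-stop side of the red pad; this point is 80 mm above the bench. Push here in +y. Across the 60 mm well, on the core side, is the jaw plate: 12 mm thick, 90 wide, top 89 mm above the bench. The well is open at both sides
- pad (a joint): Travel of the release pad, straight down (m): 0 up, 0.007 fully down on its stop; while the ratchet stands on a tooth tip the untouched pad rests up to 4 mm down. Spring: about 4.5 N to start, 7.5 N fully down; it springs up when let go
- pad_top (a point): Centre of the top face of the red release pad, 60 mm (x) by 50 mm (y), 64 mm above the bench when up; it rides with the sliding jaw, axes as the clamp's. The push wall's inner face is 30 mm from it in +y, the jaw plate's inner face 30 mm in -y
- core_center (a point): Centre (half-way up) of the grey banded rock core standing in the clamp, 50 mm in diameter, 60 mm high, top 104 mm above the bench, 0.3 kg, loose; must stay where it stands
- spare_center (a point): Bystander: centre of a reddish spare rock core, 50 mm in diameter, 60 mm high, standing loose on the bench beside the clamp
- jar_mid (a point): Bystander: middle of a sample jar with an orange cap, 52 mm in diameter, 75 mm high, beside the clamp
- driver: Bystander: screwdriver lying on the robot's side of the clamp, along its own x, tip to +x, origin on its underside
- wash_mid (a point): Bystander: middle of a white bottle, 60 mm in diameter, 160 mm high
- beaker_mid (a point): Bystander: middle of a clear open beaker, 72 mm in diameter, 95 mm high
- cap_mid (a point): Bystander: middle of a loose red screw cap lying on the bench, 38 mm in diameter, 12 mm high (not the release pad)
- rack_mid (a point): Bystander: centre of a red tube rack (60 by 160 by 60 mm, long in its own y) with two capped tubes up to 120 mm high; the point is 30 mm above the bench

How it is judged:
By the outcome, as a careful person would: the job done as asked, in the order asked, and still so for the second after the job is handed in, with the robot touching nothing.
It also fails if it takes over 32 s, if anything falls off the work surface, if the arm or the gripper's body presses on something with over 40 N, if the wrist force passes 120 N, or if a joint passes its speed limit or range.

## Working session

There is one attempt and no reset: what is moved stays moved. The work goes in short steps, Python scripts to look and compute and a tool call to move; the robot and the scene stay as the last step left them, time stands still between calls to the robot, and variables do not carry over. Pictures are saved under pics/ and viewed, at most 10 in all, crops included, and the job is handed in when it is done.

Besides the shell and the picture viewer there is one more tool, called as name([rows], argument=value, ...), one row to a line, values as JSON. step_arm: Moves the arm, as the interface text tells. Its arguments: {"type":"object","properties":{"commands":{"type":"array","items":{"type":"array","items":{"type":"number","minimum":-1,"maximum":1}}},"newtons":{"type":"number"}},"required":["commands"]}

```bash
mkdir -p pics
python3 - <<'E'
from plant import readout, eyes, ctrl
import cv2,pickle
s=readout.state(); print(s, ctrl.tip_reach)
d={}
for n in("scene","top"):
    c=eyes.camera(n); d[n]=c; cv2.imwrite(f"pics/{n}.png",c["pixels"][...,::-1])
    print(n,c["mtx"].tolist(),c["R"].round(4).tolist(),c["t"])
pickle.dump(d,open("cams.pkl","wb"))
E
```

```text
{'time_s': 0.0, 'joint_positions': array([ 1.19267214e+00,  2.91270021e-01, -1.54135572e-01,  1.12668571e+00,
        1.41255340e-06,  1.43149270e+00]), 'joint_velocities': array([-7.94577832e-04, -3.75968211e-04,  6.95053785e-04, -7.89070171e-04,
       -1.49727185e-05, -6.30403519e-04]), 'joint_efforts': array([-1.05416511e-03, -5.37144971e+01,  3.31367576e+01,  1.60691788e-02,
       -4.65622852e-04,  1.19634086e-05]), 'tcp_pos': array([0.12403378, 0.50970647, 0.24473417]), 'tool_rot': array([-3.14031042e+00, -1.81210412e-04,  2.90277198e+00]), 'wrist_force': array([-0.25828037,  0.00126039,  0.07441593]), 'wrist_torque': array([-0.01852392, -0.01726235,  0.03665059]), 'gripper_force': 0.0, 'opening': 1.001498444377944} 0.014
scene [[485.64868203624184, 0.0, 315.7886533073762], [0.0, 485.64868203624184, 244.60674303593495], [0.0, 0.0, 1.0]] [[0.8397, 0.543, -0.0047], [0.3613, -0.5652, -0.7416], [-0.4053, 0.6211, -0.6708]] [-0.47391618 -0.15466667  1.27321458]
top [[441.57070820135016, 0.0, 314.9145662973573], [0.0, 441.57070820135016, 240.92763806161915], [0.0, 0.0, 1.0]] [[0.0189, -0.9992, 0.0357], [-0.992, -0.0232, -0.1242], [0.1249, -0.0331, -0.9916]] [-0.06088359  0.56577173  0.95524298]
```

View pics/top.png

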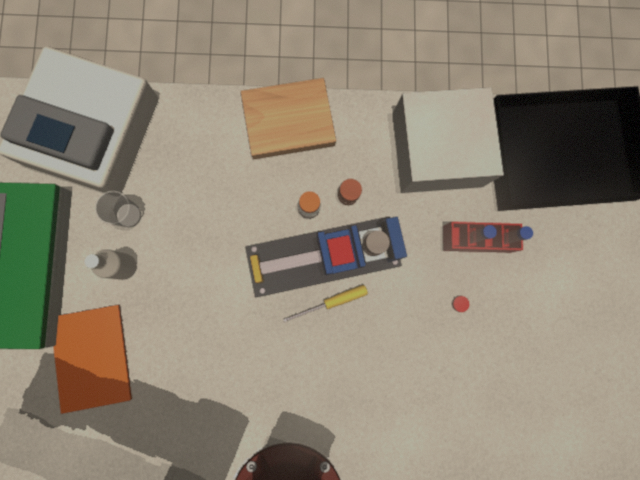

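View pics/scene.png

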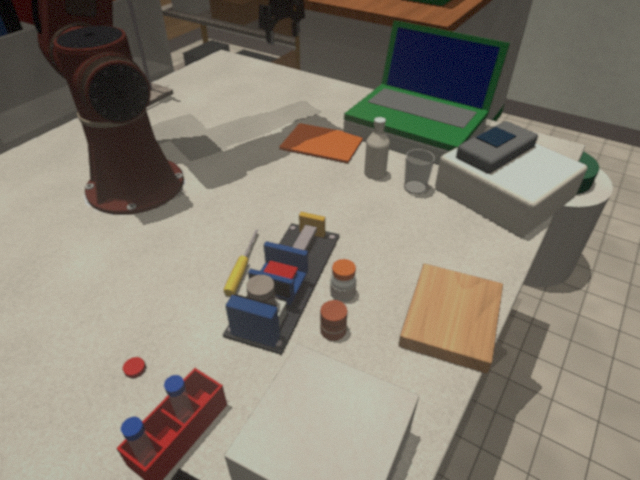

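The top view shows the red pad at (341,250), the blue jaw around it, the core at (376,242) and the yellow stop at (256,268). The scene view agrees, with the pad at (280,270) and the stop at (312,222). Next I'll measure them.

```bash
cat > h.py <<'E'
import numpy as np,cv2,pickle
def ray(c,uv,z):
    R,t=np.array(c["R"]),np.array(c["t"]); o=-R.T@t
    d=R.T@np.linalg.solve(c["mtx"],[uv[0],uv[1],1]); return o+d*(z-o[2])/d[2]
def blob(c,name,box):
    h=cv2.cvtColor(c["pixels"],cv2.COLOR_RGB2HSV); H,S,V=cv2.split(h)
    m={"red":((H<8)|(H>172))&(S>150)&(V>80),"yel":(H>15)&(H<32)&(S>140)&(V>90),"blue":(H>100)&(H<130)&(S>110)}[name].astype(np.uint8)
    k=np.zeros_like(m);x0,y0,x1,y1=box;k[y0:y1,x0:x1]=m[y0:y1,x0:x1]
    n,l,s,cc=cv2.connectedComponentsWithStats(k); i=1+s[1:,4].argmax()
    ct=max(cv2.findContours((l==i).astype(np.uint8),0,2)[0],key=cv2.contourArea)
    return cc[i],cv2.boxPoints(cv2.minAreaRect(ct)),s[i]
E
python3 - <<'E'
from h import *
d=pickle.load(open("cams.pkl","rb"))
for n,bx in(("top",{"red":(320,228,362,272),"yel":(245,250,266,290),"blue":(310,215,372,285)}),("scene",{"red":(255,255,305,285),"yel":(295,205,330,240)})):
    c=d[n]; print(n,"cam",-c["R"].T@c["t"])
    for k,z in(("red",.064),("yel",.062),("blue",.09)):
        if k in bx:
            cc,b,s=blob(c,k,bx[k]); P=np.array([ray(c,p,z) for p in b])
            print(k,cc.round(1),s,"ctr",ray(c,cc,z).round(4),"rect",P[:,:2].round(4).tolist(),"sides",np.linalg.norm(P[1]-P[0]).round(4),np.linalg.norm(P[2]-P[1]).round(4))
# fine crop
im=cv2.resize(d["top"]["pixels"][205:305,235:415,::-1],None,fx=4.4,fy=4.4,interpolation=cv2.INTER_CUBIC); cv2.imwrite("pics/crop.png",im)
E
```

```text
top cam [ 0.4430283  -0.01610783  1.01968627]
red [340.3 250.3] [328 236  26  29 551] ctr [ 0.5442 -0.1039  0.064 ] rect [[0.5664, -0.0746], [0.5777, -0.1202], [0.5224, -0.133], [0.5113, -0.0876]] sides 0.047 0.0568
yel [255.8 268.4] [251 256  11  26 160] ctr [0.5009 0.0786 0.062 ] rect [[0.5266, 0.0919], [0.5297, 0.0788], [0.4752, 0.0655], [0.4722, 0.0784]] sides 0.0134 0.0561
blue [333.5 261.7] [322 243  33  30 142] ctr [ 0.5168 -0.0872  0.09  ] rect [[0.5195, -0.0393], [0.5575, -0.0646], [0.5118, -0.1324], [0.4743, -0.1067]] sides 0.0457 0.0817
scene cam [ 0.96993117 -0.6208501   0.73713795]
red [280.8 269.1] [265 261  32  17 326] ctr [ 0.5443 -0.0945  0.064 ] rect [[0.5209, -0.1155], [0.5066, -0.0878], [0.567, -0.0735], [0.5796, -0.1011]] sides 0.0312 0.062
yel [312.  216.6] [301 213  23   9  91] ctr [0.5046 0.0774 0.062 ] rect [[0.4814, 0.0656], [0.4753, 0.0783], [0.5277, 0.0893], [0.5332, 0.0766]] sides 0.0141 0.0535
```

View pics/crop.png

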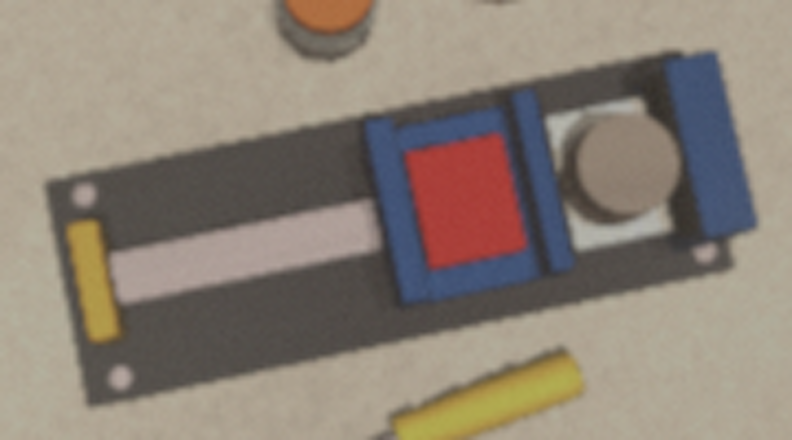

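Pad centre is about (0.544,-0.104), and its 47x57 mm sides fit the given size. The bar's +y runs along 103.3°. I'll move over the pad with the fingers shut, then turn +63° about tool z.

step_arm([
  [0, 0, 0, -0.98, -0.87, 0, 0],
  [0, 0, 0, -0.98, -0.87, 0, 0],
  [0, 0, 0, -0.98, -0.87, 0, 0],
  [0, 0, 0, -0.98, -0.87, 0, 0],
  [0, 0, 0, -0.98, -0.87, 0, 0],
])

```text
time_s: 0.52
tcp_pos: [0.1991, 0.4012, 0.245]
tool_rot: [-3.141, -0.0, 2.903]
wrist_force: [0.5, 0.7, 0.6]
opening: 0.294
gripper_force: 0.0
```

step_arm([
  [0, 0, 0, -0.98, -0.87, 0, 0],
  [0, 0, 0, -0.98, -0.87, 0, 0],
  [0, 0, 0, -0.98, -0.87, 0, 0],
  [0, 0, 0, -0.98, -0.87, 0, 0],
  [0, 0, 0, -0.98, -0.87, 0, 0],
])

```text
time_s: 0.93
tcp_pos: [0.2738, 0.2935, 0.2452]
tool_rot: [-3.141, -0.0, 2.903]
wrist_force: [-0.3, 0.5, 0.7]
opening: -0.002
gripper_force: 0.0
```

step_arm([
  [0, 0, 0, -0.98, -0.87, 0, 0],
  [0, 0, 0, -0.98, -0.87, 0, 0],
  [0, 0, 0, -0.98, -0.87, 0, 0],
  [0, 0, 0, -0.98, -0.87, 0, 0],
  [0, 0, 0, -0.98, -0.87, 0, 0],
])

```text
time_s: 1.35
tcp_pos: [0.3484, 0.1857, 0.2452]
tool_rot: [-3.141, -0.0, 2.903]
wrist_force: [0.4, 0.3, 0.3]
opening: 0.003
gripper_force: 0.0
```

step_arm([
  [0, 0, 0, -0.98, -0.87, 0, 0],
  [0, 0, 0, -0.98, -0.87, 0, 0],
  [0, 0, 0, -0.98, -0.87, 0, 0],
  [0, 0, 0, -0.98, -0.87, 0, 0],
  [0, 0, 0, -0.98, -0.87, 0, 0],
])

```text
time_s: 1.77
tcp_pos: [0.4231, 0.078, 0.2451]
tool_rot: [-3.142, -0.0, 2.903]
wrist_force: [0.3, 0.7, 0.7]
opening: 0.003
gripper_force: 0.0
```

step_arm([
  [0, 0, 0, -0.98, -0.87, 0, 0],
  [0, 0, 0, -0.98, -0.87, 0, 0],
  [0, 0, 0, -0.98, -0.87, 0, 0],
  [0, 0, 0, -0.98, -0.87, 0, 0],
  [0, 0, 0, -0.98, -0.87, 0, 0],
])

```text
time_s: 2.18
tcp_pos: [0.4977, -0.0296, 0.245]
tool_rot: [3.142, -0.001, 2.903]
wrist_force: [-0.2, -0.7, -0.1]
opening: -0.003
gripper_force: 0.0
```

step_arm([
  [0, 0, 0, -0.98, -0.87, 0, 0],
  [0, 0, 0, -0.98, -0.87, 0, 0],
  [0, 0, 0, -0.98, -0.87, 0, 0],
  [0, 0, 0.117, 0, 0, 0, 0],
  [0, 0, 0.117, 0, 0, 0, 0],
])

```text
time_s: 2.6
tcp_pos: [0.5425, -0.0944, 0.2445]
tool_rot: [-3.141, -0.001, 2.651]
wrist_force: [-0.1, 0.8, -0.1]
opening: -0.002
gripper_force: 0.0
```

step_arm([
  [0, 0, 0.117, 0, 0, 0, 0],
  [0, 0, 0.117, 0, 0, 0, 0],
  [0, 0, 0.117, 0, 0, 0, 0],
  [0, 0, 0.117, 0, 0, 0, 0],
  [0, 0, 0.117, 0, 0, 0, 0],
])

```text
time_s: 3.02
tcp_pos: [0.5419, -0.093, 0.2449]
tool_rot: [-3.141, -0.001, 2.039]
wrist_force: [1.1, -0.7, -0.1]
opening: -0.0
gripper_force: 0.0
```

step_arm([
  [0, 0, 0.117, 0, 0, 0, 0],
  [0, 0, 0.117, 0, 0, 0, 0],
  [0, 0, 0, 0, 0, 0, 0],
  [0, 0, 0, 0, 0, 0, 0],
])

```text
time_s: 3.35
tcp_pos: [0.542, -0.093, 0.245]
tool_rot: [-3.141, -0.0, 1.804]
wrist_force: [-0.4, 0.1, 0.3]
opening: -0.003
gripper_force: 0.0
```

Run:
```python
from h import *
from plant import readout, eyes
from scipy.spatial.transform import Rotation as Ro
s=readout.state(); c=dict(eyes.camera("wrist"))
T=np.eye(4);T[:3,:3]=Ro.from_euler("xyz",s["tool_rot"]).as_matrix();T[:3,3]=s["tcp_pos"]
M=np.linalg.inv(T@c["hand_eye"]); c["R"],c["t"]=M[:3,:3],M[:3,3]
cv2.imwrite("pics/w.png",c["pixels"][...,::-1]); print((T@c["hand_eye"])[:3,3])
cc,b,st=blob(c,"red",(0,0,640,480)); print(cc,st,ray(c,cc,.064)); print([ray(c,p,.064)[:2].round(4).tolist() for p in b])
```

```text
[ 0.52278757 -0.01609555  0.37452427]
[313.16596105 229.59695174] [ 284  198   67   51 2362] [ 0.54210352 -0.11334271  0.064     ]
[[0.5111, -0.0913], [0.5665, -0.0781], [0.5785, -0.1226], [0.5205, -0.1364]]
```

View pics/w.png

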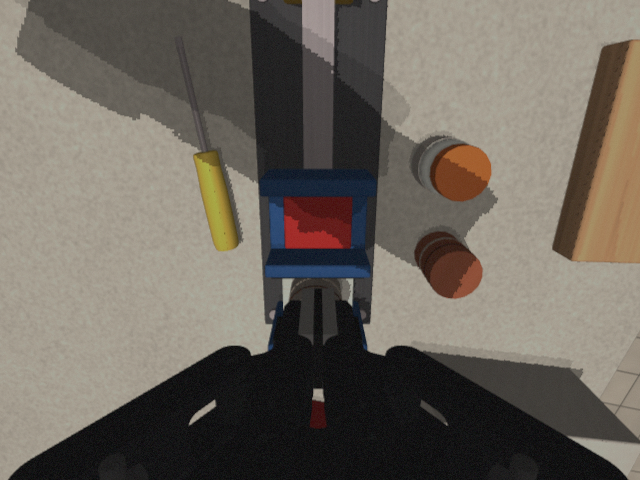

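The wrist view shows the pad at (318,223), with the wall above it at row 183. It agrees with the top view to about 2 mm. Going down towards the pad.

step_arm([
  [0, 0, 0, -0.2, 0, 0, 0],
  [0, 0, 0, 0, 0, 0.9, 0],
  [0, 0, 0, 0, 0, 0.9, 0],
  [0, 0, 0, 0, 0, 0.9, 0],
  [0, 0, 0, 0, 0, 0.9, 0],
])

```text
time_s: 3.82
tcp_pos: [0.5431, -0.0973, 0.1726]
tool_rot: [3.141, 0.0, 1.803]
wrist_force: [0.5, -0.1, 0.5]
opening: -0.001
gripper_force: 0.0
```

step_arm([
  [0, 0, 0, 0, 0, 0.9, 0],
  [0, 0, 0, 0, 0, 0.9, 0],
  [0, 0, 0, 0, 0, 0.9, 0],
  [0, 0, 0, 0, 0, 0.5, 0],
  [0, 0, 0, 0, 0, 0, 0],
])

```text
time_s: 4.23
tcp_pos: [0.5417, -0.0968, 0.1073]
tool_rot: [-3.138, -0.002, 1.801]
wrist_force: [0.2, 0.7, -0.9]
opening: -0.002
gripper_force: 0.0
```

step_arm([
  [0, 0, 0, 0, 0, 0.4, 0],
  [0, 0, 0, 0, 0, 0.4, 0],
  [0, 0, 0, 0, 0, 0.3, 0],
  [0, 0, 0, 0, 0, 0.2, 0],
  [0, 0, 0, 0, 0, 0, 0],
])

```text
time_s: 4.65
tcp_pos: [0.5426, -0.0969, 0.0826]
tool_rot: [-3.141, -0.001, 1.8]
wrist_force: [-0.3, 0.0, 0.9]
opening: 0.001
gripper_force: 0.0
```

step_arm([
  [0, 0, 0, 0, 0, 0.15, 0],
  [0, 0, 0, 0, 0, 0.15, 0],
  [0, 0, 0, 0, 0, 0.1, 0],
  [0, 0, 0, 0, 0, 0, 0],
])

```text
time_s: 4.98
tcp_pos: [0.5435, -0.0971, 0.0755]
tool_rot: [3.141, 0.0, 1.8]
wrist_force: [0.2, 0.2, 4.2]
opening: 0.001
gripper_force: 2.5
```

step_arm([
  [0, 0, 0, 0, 0, 0.1, 0],
  [0, 0, 0, 0, 0, 0, 0],
])

```text
time_s: 5.15
tcp_pos: [0.5435, -0.0971, 0.0736]
tool_rot: [3.141, 0.0, 1.8]
wrist_force: [-0.4, -0.3, 5.4]
opening: 0.002
gripper_force: 2.9
```

step_arm([
  [0, 0, 0, 0, 0, 0.1, 0],
  [0, 0, 0, 0, 0, 0, 0],
])

```text
time_s: 5.32
tcp_pos: [0.5435, -0.0971, 0.0718]
tool_rot: [3.141, 0.001, 1.8]
wrist_force: [-0.7, -0.8, 6.4]
opening: -0.001
gripper_force: 3.3
```

step_arm([
  [0, 0, 0, 0, 0, 0.05, 0],
  [0, 0, 0, 0, 0, 0, 0],
])

```text
time_s: 5.48
tcp_pos: [0.5435, -0.0971, 0.0711]
tool_rot: [3.141, 0.001, 1.8]
wrist_force: [-1.2, 0.6, 6.7]
opening: -0.002
gripper_force: 3.5
```

```bash
python3 -c "
from plant import readout as r
s=r.state();print(s['wrist_force'],s['tcp_pos'])"
```

```text
[-1.17251305  0.61724921  6.65961659] [ 0.54347003 -0.09710427  0.07105055]
```

step_arm([
  [0, 0, 0, 0, 0, 0.04, 0],
  [0, 0, 0, 0.15, 0, 0, 0],
  [0, 0, 0, 0.15, 0, 0, 0],
  [0, 0, 0, 0.15, 0, 0, 0],
  [0, 0, 0, 0, 0, 0, 0],
])

```text
time_s: 5.9
tcp_pos: [0.5415, -0.0886, 0.0709]
tool_rot: [3.14, 0.002, 1.8]
wrist_force: [-3.5, -0.9, 15.2]
opening: -0.0
gripper_force: 7.6
```

step_arm([
  [0, 0, 0, 0.2, 0, 0, 0],
  [0, 0, 0, 0.2, 0, 0, 0],
  [0, 0, 0, 0.2, 0, 0, 0],
  [0, 0, 0, 0, 0, 0, 0],
])

```text
time_s: 6.23
tcp_pos: [0.5387, -0.0768, 0.0709]
tool_rot: [3.141, 0.002, 1.8]
wrist_force: [-4.8, -0.5, 15.8]
opening: -0.002
gripper_force: 7.9
```

step_arm([
  [0, 0, 0, 0.2, 0, -0.02, 0],
  [0, 0, 0, 0.3, 0, 0, 0],
  [0, 0, 0, 0.3, 0, 0, 0],
])

```text
time_s: 6.48
tcp_pos: [0.5353, -0.0618, 0.071]
tool_rot: [3.141, 0.002, 1.799]
wrist_force: [-1.9, -3.6, 10.9]
opening: -0.001
gripper_force: 5.5
```

Run:
```python
from plant import eyes,readout
import cv2
print(readout.state()["wrist_force"])
c=eyes.camera("scene")["pixels"]
cv2.imwrite("pics/s2.png",cv2.resize(c[170:370,190:390,::-1],(600,600),interpolation=2))
```

```text
[-1.93769649 -3.57402867 10.86887162]
```

View pics/s2.png

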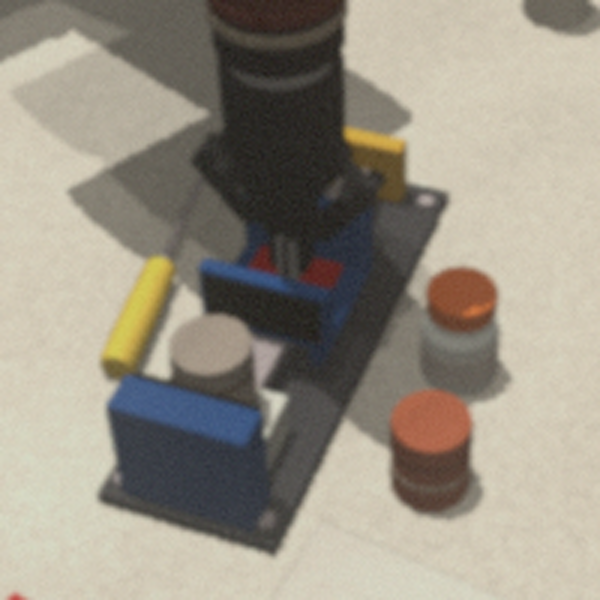

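The jaw moves with the fingertip: there is now a gap to the core, and the tip is on the pad at (290,268) in the crop. Pushing on.

step_arm([
  [0, 0, 0, 0.3, 0, 0, 0],
  [0, 0, 0, 0.3, 0, 0, 0],
  [0, 0, 0, 0.3, 0, 0, 0],
  [0, 0, 0, 0.3, 0, 0, 0],
  [0, 0, 0, 0.3, 0, 0, 0],
])

```text
time_s: 6.95
tcp_pos: [0.5284, -0.0324, 0.071]
tool_rot: [3.141, 0.002, 1.8]
wrist_force: [-2.3, -3.2, 12.0]
opening: -0.004
gripper_force: 5.8
```

step_arm([
  [0, 0, 0, 0.3, 0, 0, 0],
  [0, 0, 0, 0.3, 0, 0, 0],
  [0, 0, 0, 0.3, 0, 0, 0],
  [0, 0, 0, 0.3, 0, 0, 0],
  [0, 0, 0, 0.2, 0, 0, 0],
])

```text
time_s: 7.37
tcp_pos: [0.5219, -0.0048, 0.071]
tool_rot: [3.141, 0.002, 1.8]
wrist_force: [-3.9, -2.6, 11.8]
opening: 0.003
gripper_force: 6.0
```

step_arm([
  [0, 0, 0, 0.25, -0.03, 0, 0],
  [0, 0, 0, 0.25, 0, 0, 0],
  [0, 0, 0, 0.25, 0, 0, 0],
  [0, 0, 0, 0.25, 0, 0, 0],
])

```text
time_s: 7.7
tcp_pos: [0.5173, 0.0143, 0.071]
tool_rot: [3.14, 0.002, 1.8]
wrist_force: [1.2, -5.9, 10.0]
opening: -0.003
gripper_force: 4.6
```

step_arm([
  [0, 0, 0, 0.15, 0, 0, 0],
  [0, 0, 0, 0.15, 0, 0, 0],
])

```text
time_s: 7.87
tcp_pos: [0.5164, 0.0199, 0.071]
tool_rot: [3.139, 0.003, 1.8]
wrist_force: [0.7, -5.7, 7.2]
opening: -0.003
gripper_force: 3.8
```

step_arm([
  [0, 0, 0, 0.1, 0, 0.02, 0],
  [0, 0, 0, 0.1, 0, 0, 0],
  [0, 0, 0, 0.1, 0, 0, 0],
])

```text
time_s: 8.12
tcp_pos: [0.5157, 0.0249, 0.071]
tool_rot: [3.138, 0.005, 1.799]
wrist_force: [1.2, -9.5, 12.0]
opening: 0.002
gripper_force: 4.2
```

step_arm([
  [0, 0, 0, 0.1, 0, 0, 0],
  [0, 0, 0, 0.1, 0, 0, 0],
])

```text
time_s: 8.28
tcp_pos: [0.5156, 0.0257, 0.0711]
tool_rot: [3.139, 0.012, 1.797]
wrist_force: [4.0, -33.5, 5.8]
opening: 0.002
gripper_force: 21.5
```

step_arm([
  [0, 0, 0, -0.1, 0, 0.02, 0],
  [0, 0, 0, 0, 0, 0, 0],
])

```text
time_s: 8.45
tcp_pos: [0.5156, 0.0255, 0.071]
tool_rot: [3.138, 0.007, 1.798]
wrist_force: [0.2, -14.8, 14.6]
opening: 0.002
gripper_force: 9.3
```

Run:
```python
from plant import eyes,readout
import cv2,numpy as np
s=readout.state();print(s["wrist_force"],s["tcp_pos"])
a=[eyes.camera(n)["pixels"] for n in("top","scene")]
p=[cv2.resize(x,(400,500),interpolation=2) for x in(a[0][215:315,240:320],a[1][190:290,240:320])]
cv2.imwrite("pics/s3.png",np.hstack(p)[...,::-1])
```

```text
[  0.16006787 -14.75652963  14.60523214] [0.51559038 0.02552418 0.07097193]
```

View pics/s3.png

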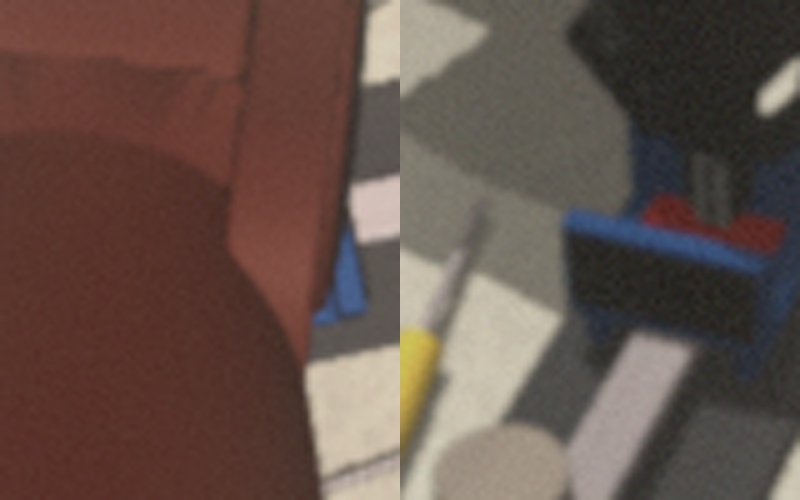

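The push force climbed to 33 N with only 0.8 mm of motion while the pad stayed fully down. Travel is about 0.118 m, so the jaw is home. I'll ease the push and lift straight off.

step_arm([
  [0, 0, 0, -0.05, 0, 0, 0],
  [0, 0, 0, 0, 0, 0, 0],
])

```text
time_s: 8.72
tcp_pos: [0.5156, 0.0255, 0.0709]
tool_rot: [3.138, 0.005, 1.799]
wrist_force: [1.0, -10.1, 15.9]
opening: -0.0
gripper_force: 7.0
```

step_arm([
  [0, 0, 0, 0, 0, -0.2, 0],
  [0, 0, 0, 0, 0, -0.3, 0],
  [0, 0, 0, 0, 0, -0.4, 0],
  [0, 0, 0, 0, 0, -0.5, 0],
  [0, 0, 0, 0, 0, -0.6, 0],
])

```text
time_s: 9.13
tcp_pos: [0.5134, 0.0255, 0.1089]
tool_rot: [-3.14, 0.004, 1.799]
wrist_force: [-0.2, 1.0, -0.4]
opening: 0.003
gripper_force: 0.0
```

step_arm([
  [0, 0, 0, 0, 0, -0.8, 0],
  [0, 0, 0, 0, 0, -0.8, 0],
  [0, 0, 0, 0, 0, -0.8, 0],
  [0, 0, 0, 0, 0, -0.8, 0],
  [0, 0, 0, 0, 0, -0.8, 0],
])

```text
time_s: 9.55
tcp_pos: [0.5132, 0.0275, 0.1899]
tool_rot: [-3.141, -0.0, 1.8]
wrist_force: [0.8, -0.9, -0.3]
opening: 0.001
gripper_force: 0.0
```

step_arm([
  [0, 0, 0, 0, 0, -0.8, 0],
  [0, 0, 0, 0, 0, -0.8, 0],
  [0, 0, 0, 0, 0, 0, 0],
  [0, 0, 0, 0, 0, 0, 0],
])

```text
time_s: 9.88
tcp_pos: [0.5138, 0.0275, 0.2216]
tool_rot: [3.14, 0.0, 1.8]
wrist_force: [-0.2, 0.1, -1.3]
opening: -0.002
gripper_force: 0.0
```

Run:
```python
from plant import eyes,readout
import cv2,numpy as np
s=readout.state();print(s["wrist_force"],s["tcp_pos"])
a=[eyes.camera(n)["pixels"] for n in("wrist","scene")]
p=[cv2.resize(a[0],(400,300),interpolation=3),cv2.resize(a[1][180:360,200:440],(400,300),interpolation=2)]
cv2.imwrite("pics/s4.png",np.vstack(p)[...,::-1])
```

```text
[-0.23644975  0.07002372 -1.30009952] [0.51377934 0.02750986 0.22157253]
```

View pics/s4.png

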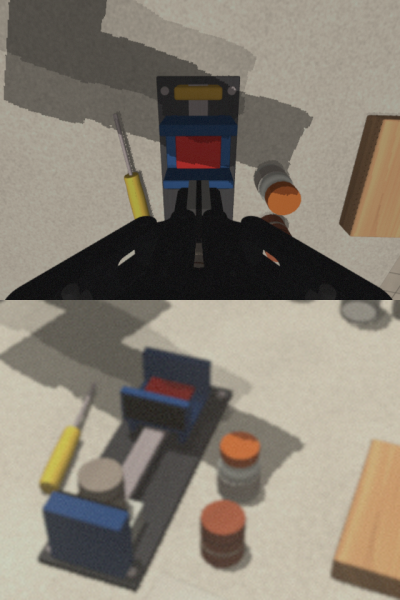

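Run:
```python
from h import *
from plant import readout, eyes
from scipy.spatial.transform import Rotation as Ro
s=readout.state(); c=dict(eyes.camera("wrist"))
T=np.eye(4);T[:3,:3]=Ro.from_euler("xyz",s["tool_rot"]).as_matrix();T[:3,3]=s["tcp_pos"]
M=np.linalg.inv(T@c["hand_eye"]); c["R"],c["t"]=M[:3,:3],M[:3,3]
u=np.array([-.23,.973]);o=np.array([.544,-.105])
for k,z,bx in(("red",.064,(240,190,400,290)),("yel",.062,(250,120,380,170))):
    cc,b,st=blob(c,k,bx);P=np.array([ray(c,p,z)[:2] for p in b]);print(k,cc,st,"u of corners from initial pad",((P-o)@u).round(4),"mean",P.mean(0))
cv2.imwrite("pics/w5.png",cv2.resize(c["pixels"][110:320,220:420,::-1],(570,600),interpolation=2))
d=pickle.load(open("cams.pkl","rb"))["top"]
# initial core centre (top face), fixed-jaw/plate pixel from crop
f=lambda x,y,z:((ray(d,(235+x/4.4,205+y/4.4),z)[:2]-o)@u).round(4)
print("core ctr",f(628,165,.104),"plate centre",f(542,180,.089),"plate outer",f(556,180,.089),"stop inner",f(110,280,.062),"wall outer",f(382,215,.096))
```

```text
red [317.04246154 247.07692308] [ 283  219   72   52 3250] u of corners from initial pad [0.1333 0.1332 0.0882 0.0883] mean [0.51866973 0.00285766]
yel [329.02325581 147.33074935] [290 142  66  16 387] u of corners from initial pad [0.1855 0.1959 0.1929 0.1824] mean [0.50369133 0.07989131]
core ctr -0.075 plate centre -0.0354 plate outer -0.0421 stop inner 0.1797 wall outer 0.0445
```

View pics/w5.png

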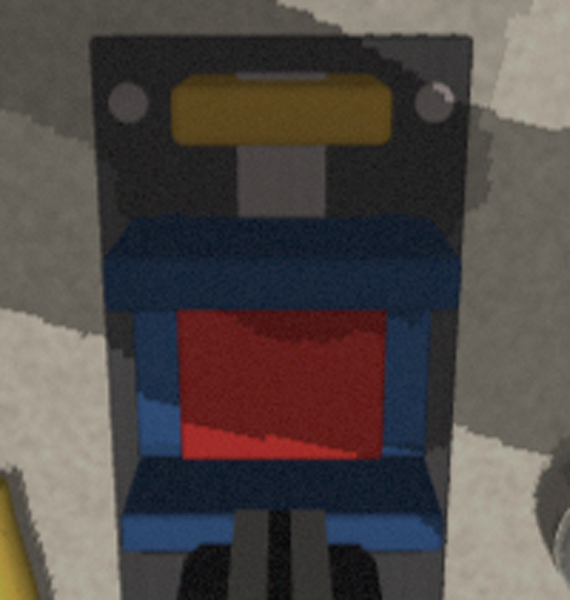

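The pad has sprung up. The jaw moved about 0.113 m from a start some 7 mm off closed. That is the full 0.12 m travel, and it agrees with the hard stop I felt. The core and the bystanders nearby are where they were.

```bash
python3 -c "
from plant import ticket
print(ticket.hand_in())"
```

```text
the job is handed in; nothing more can be done
None
```

The job is handed in: the jaw was pushed to a hard stop at about its full 0.12 m travel and the pad sprang up, but about 22 mm still shows between the push wall and the yellow stop, which the given dimensions predict at full travel; the core stayed put.

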